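# Half-aperture reading of a filter sample

## Robot

A 6-joint arm with a two-finger parallel gripper is mounted at the origin on a cart in front of the work surface, level with it; the furniture and walls round the work are solid. World frame = base frame: x ahead of the robot, y to its left, z up, the work surface at z = 0. Lengths are in mm, angles in rad, forces in N, time in s.
With the tool pointing down it reaches from about 300 to 775 mm from the base axis. Payload 14.6 kg.
Tool frame: the origin (TCP) lies on the centre line of the jaws, within the pads' length; the fingertips stand 8 mm ahead of it and the grasp point (between the pads) lies 11 mm behind it; z points along the fingers, y is the line along which they close (so a half turn about z gives the same grasp; the last joint's range is limited). The gripper opens to 94 mm and grips with 3 to 60 N. Pads are 16 mm wide; open, the fingers measure 119 mm over their backs; the gripper's body (75 mm by 177 mm) begins 78 mm behind the grasp point.
Start: joints at [-1.203, 0.3, 1.521, -0, 1.321, -0.067], TCP at [231.668, -498.818, 213.446] pointing down, gripper open.
Joint ranges: [-3.03, 3.03], [-0.79, 2.21], [0.23, 2.52], [-1.04, 4.18], [0, 3.07], [-2.55, 2.55]. Speed limits (rad/s): [2.22, 2.22, 2.57, 3.14, 3.14, 3.14].

## Interface

Orientations are given as [roll, pitch, yaw] about the fixed x, y, z axes, in that order (R = Rz(yaw) Ry(pitch) Rx(roll)).
In Python, from cell import manip gives the robot as it stands.
- The arm moves only by the tool jog_arm, never from a script. Its argument "rows" is one flat list of numbers, 7 for each row, row after row: the shift along the world's x, y, z in cm, then the turn, a rotation vector about the world's x, y, z in rad, then the closure, from 0 (fully open) to 1 (shut). In form: [dx, dy, dz, rx, ry, rz, fingers, dx, dy, dz, rx, ry, rz, fingers, ...]. A call has 1 to 20 rows; each row shifts and turns the commanded pose from where the row before left it; what a row does not reach is not made up. A row lasts 1/12 s, in which the tool goes at most 41.7 mm and 7.16 degrees, less where a joint would pass 70% of its speed; a pose out of reach is approached as far as the arm can. A call with a gripper value outside its range is refused whole. The fingers move at their own pace and stop on an object; "newtons" is the grip in N (left out, the last holds). Time passes only in rows, so rows that do not move let the fingers close. It gives the time, the measured TCP pose, the force, the opening and the grip force at its end, in the units of the state.
- manip.read_state(): the state, without advancing time (a new reading comes with each control period).
- manip.camera(name): name is "scene" or "top" or "wrist"; returns (picture, depth): 420x560x3 uint8, blue, green, red; 420x560 float32, mm along the optical axis (not along the pixel's ray), 0 where there is no reading.
- manip.camera_model(name): a dict with "K" (3x3 intrinsics, pixels), "R" (3x3) and "t" (3): a world point X has camera coordinates R X + t. Camera axes: x right, y down, z forward; pixel columns grow to the right and rows downward; lengths in mm; the calibration is good to about 2 mm. A picture is of the moment at which its call begins: read the wrist's pose just before it. camera_model takes no time and is no camera call; for the wrist camera it gives the pose at the moment of the call.
- manip.sign_off(): hands the job in; it is judged then, once.
The state is a dict: "clock": time; "joints": joint angles; "qd": joint speeds; "effort": joint torques, N m; "eef_pos": TCP position; "eef_rot": TCP orientation; "wrist_force": force on the tool from outside, world axes, zero at the start; "moment": the same for the moment, N m; "finger_gap": finger opening in mm; "finger_force": force on a finger pad.
Only numpy, scipy, OpenCV 4.12 (cv2) and the standard library are available. Lean on these libraries where they do the work, as an engineer would, in place of code of your own. Each camera call takes 0.05 s, during which the arm holds its last target. There are 200 camera calls.

## Task

Read the filter sample: set the lidded petri dish flat into the round nest of the reader's open tray and push the tray fully in under the reading head. Only then, so that no room light reaches the detector, slide the sprung orange shutter tab along its guide to the yellow half-open line, never letting it run on towards fully open, and finish still holding it there against its spring while the reading is taken (do not let go). Leave the wash bottle, vials, small tube and beaker standing where they are.

Things in the scene. Friction and masses are not known exactly. Their poses are not given: they have to be found in the camera images.
- dish: loose clear lidded petri dish with a filter in it, 58 mm across, 14 mm high (the solid part that fingers meet: about 55 mm across, 12 mm high), about 24 g, lying on the worktop; origin at the centre of its underside, z up. Keep the arm clear of the fixed autosampler to its right (drum 0.23 m high, thin post at x 0.50, y -0.09 up to z 0.50 m) and the big carboy behind it (from x 0.77 m)
- reader: fixed white bench filter reader, dark top; place and heading vary. Origin on the worktop under the front lip of the tray slot, on the tray's centre line; x points into the head (the way the tray closes), y left, z up. Head: x 0 to 97, y -125 to 53 mm, top at z 50.5 mm; slot 72 mm wide, roof at z 34 mm. Black detector housing on the head at x 42, y 0: flange 58 mm square, top z 98 mm
- tray (a joint): sliding sample tray, m: 0 = fully in, 0.085 = fully out; it starts out (0.075 to 0.085) and stays where it is left (sliding friction about 1.2 N); pushing its pull along the reader's +x closes it until it stops at 0
- tray_nest (a point): centre of the nest floor on the tray, where the centre of the dish's underside belongs. Tray out by q: x 42 mm - q, y 0, z 14 mm in the reader's frame. Curved lips in front (-x) and behind (+x), 5 mm high, 63 mm apart at the floor, flaring to 67; sides (+y, -y) open 30 mm for fingers. Tray floor 80 x 72 mm; its white front panel starts 43 mm before the nest centre, 22 mm higher than the floor
- tray_pull (a point): centre of the front face (towards the reader's -x) of the tray's aluminium pull bar; the bar is 44 mm wide along y, 10 mm thick, 26 mm high, from z 11 to 37 mm over the worktop; this point is at z 26 mm. Only 12 mm free behind the bar, so it is pushed, not pinched
- shutter (a joint): sprung sliding shutter, m: 0 = shut (where its spring holds it at the start), 0.020 = half open, 0.040 = fully open (end stop). It opens along the reader's -y. The spring pushes it shut with 3 N when shut, 7 N at half, 11 N fully open; released, it shuts at once
- shutter_tab (a point): centre of the top (z 82 mm) of the shutter's upright orange tab, 9 mm thick along the reader's y, 22 mm wide along x; pinch or push it above z 59 mm (guides and its foot are lower). Shut: x 42, y -68 mm in the reader's frame; half open: y -88 mm. An orange pointer at its foot reaches over the scale
- half_mark (a point): middle of the yellow half-open line on the reader's dark top (x 7, y -88, z 51 mm in its frame), between the white lines for shut (y -68) and fully open (y -108 mm); the line runs along the reader's x; the shutter is half open when its pointer and tab are level with the line along y
- wash_bottle: bystander: white squeeze wash bottle with a bent spout, 62x88x165 mm, loose; origin at its underside
- vial_a: bystander: amber vial with a black cap, 27 mm across, 61 mm high, loose; origin at the centre of its underside
- vial_b: bystander: amber vial with a white cap, 27 mm across, 61 mm high, loose; origin at the centre of its underside
- small_tube: bystander: thin clear sample tube with a red cap, 22 mm across, 102 mm high, standing loose; origin at the centre of its underside
- beaker: bystander: small glass beaker, 44 mm across, 56 mm high, loose; origin at the centre of its underside
There are look-alikes about, which are no part of the job. Of the things that look like the dish, the middle-sized one is meant.

How it is judged (in metres and radians):
On the way, in this order (a step that is already met when the one before it is completed fails the run):
1. the dish lies flat in the nest of the tray, let go, the tray still out (horizontal distance between dish and tray_nest below 0.008 m and z of dish in the frame of tray_nest below 0.003 m and angle between dish's own z axis and vertical below 0.05 rad and value of joint tray above 0.03 m and contact force between the fingers and dish below 0.1 N), for 0.2 s.
2. the tray is fully in with the dish in its nest, the shutter still shut (value of joint each of tray, shutter below 0.004 m and horizontal distance between dish and tray_nest below 0.008 m and angle between dish's own z axis and vertical below 0.05 rad), for 0.2 s.
3. the shutter is held at half travel (value of joint shutter between 0.016 and 0.024 m and value of joint tray below 0.004 m and contact force between the fingers and shutter above 3 N), for 0.5 s.
At the end, for the whole second after the job is handed in: the fingers hold the shutter still at half travel (20 mm, within 4 mm) against its spring, with at least 3 N on it; the tray is fully in (within 4 mm) with the dish flat in its nest (within 8 mm of its centre) (all of step 3 and velocity of joint shutter between -0.004 and 0.004 m/s and horizontal distance between dish and tray_nest below 0.008 m and z of dish in the frame of tray_nest below 0.003 m and angle between dish's own z axis and vertical below 0.05 rad); the arm keeps its last pose, push and grip.
It fails at once if the shutter is opened (over 6 mm) before the tray is fully in (within 6 mm) (value of joint each of shutter, tray above 0.006 m).
It fails at once if the shutter runs on towards fully open (past 30 mm) (value of joint shutter above 0.03 m).
It fails at once if a bystander is pushed away (over 25 mm) or knocked over (distance of any of wash_bottle, vial_a, vial_b, small_tube, beaker from where it was at the start of the episode above 0.025 m or angle between any of wash_bottle, vial_a, vial_b, small_tube, beaker's own z axis and vertical above 0.5 rad).
It also fails if it takes over 69 s, if anything falls off the work surface, if the arm or the gripper's body presses on something with over 40 N, if the wrist force passes 120 N, or if a joint passes its speed limit or range.

## Working session

There is one attempt and no reset: what is moved stays moved. The work goes in short steps, Python scripts to look and compute and a tool call to move; the robot and the scene stay as the last step left them, time stands still between calls to the robot, and variables do not carry over. Pictures are saved under pics/ and viewed, at most 10 in all, crops included, and the job is handed in when it is done.

Besides the shell and the picture viewer there is one more tool, called after "Emit:" by a JSON object that holds its "api" and its "payload", one argument or row to a line. jog_arm: Moves the arm, as the interface text tells. Its arguments: {"type":"object","properties":{"rows":{"type":"array"},"newtons":{"type":"number"}},"required":["rows"]}

```bash
ls; mkdir -p pics; python3 - <<'E'
from cell import manip
import cv2,numpy as np
for n in("scene","top"):
    p,d=manip.camera(n); cv2.imwrite(f"pics/{n}0.png",p); np.save(f"pics/{n}0.npy",d)
    m=manip.camera_model(n); print(n,m)
    np.savez(f"pics/{n}m.npz",**m)
print(manip.read_state())
E
```

```text
pics
scene {'K': array([[450.00645269,   0.        , 281.30704092],
       [  0.        , 450.00645269, 200.78989575],
       [  0.        ,   0.        ,   1.        ]]), 'R': array([[-0.76515609,  0.64375809,  0.01056743],
       [ 0.57243462,  0.6877122 , -0.44650928],
       [-0.29471131, -0.33560013, -0.8947166 ]]), 't': array([ 385.54968935, -351.9473134 , 1212.83683638])}
top {'K': array([[441.16807088,   0.        , 279.05081265],
       [  0.        , 441.16807088, 210.13178423],
       [  0.        ,   0.        ,   1.        ]]), 'R': array([[ 0.00379008, -0.99998933,  0.0026416 ],
       [-0.98472314, -0.00419207, -0.1740769 ],
       [ 0.17408612, -0.00194148, -0.98472852]]), 't': array([ 74.47681925, 566.02727579, 885.40643596])}
{'clock': 0.1, 'joints': array([-1.20256494e+00,  3.00391752e-01,  1.52150572e+00, -4.01264515e-05,
        1.32073344e+00, -6.65927313e-02]), 'qd': array([-0.00039002,  0.00029429, -0.00041572,  0.00133988,  0.00076748,
       -0.00058058]), 'effort': array([ 1.36764545e-03, -5.32644153e+01, -3.53280079e+01,  7.09976256e-02,
        2.35181919e-02, -6.04618162e-05]), 'eef_pos': array([ 231.59611471, -498.60657369,  212.96173765]), 'eef_rot': array([-3.14055410e+00, -3.03080492e-05,  4.34834050e-01]), 'wrist_force': array([0.22527109, 0.11186781, 0.53670303]), 'moment': array([-0.01436645, -0.01677215,  0.01131828]), 'finger_force': 0.0, 'finger_gap': 94.02726549496336}
```

View pics/top0.png

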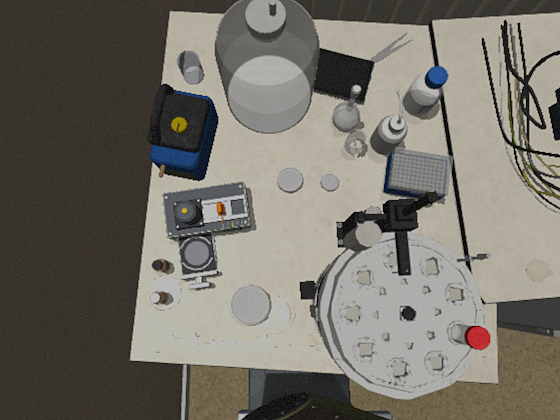

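View pics/scene0.png

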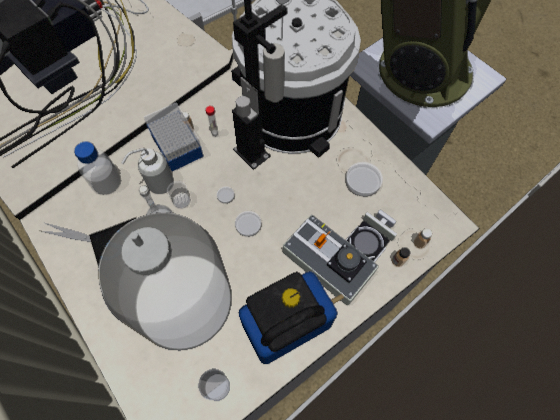

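Top view: the dish candidates are at (290,180), (330,183) and (251,305). The reader head is at about (207,208), with the detector at (187,211), the orange tab at (221,209), the nest at (197,253) and the pull at (201,283). The vials stand at (160,265) and (158,297).

```bash
cat > h.py <<'E'
import numpy as np,cv2
def ray(m,u,v,z):
    K,R,t=m["K"],m["R"],m["t"]; C=-R.T@t
    d=R.T@np.linalg.inv(K)@np.array([u,v,1.]); return C+d*(z-C[2])/d[2]
def cloud(m,D):
    K,R,t=m["K"],m["R"],m["t"]; v,u=np.indices(D.shape)
    c=np.stack([(u-K[0,2])/K[0,0]*D,(v-K[1,2])/K[1,1]*D,D],-1); return (c-t)@R
E
python3 - <<'E'
from h import *
for n,pts in (("top",{"dM":(290,180),"dS":(330,183),"dL":(251,305)}),("scene",{"dM":(248,224),"dS":(226,196),"dL":(363,180)})):
    m=np.load(f"pics/{n}m.npz");D=np.load(f"pics/{n}0.npy");P=cloud(m,D);I=cv2.imread(f"pics/{n}0.png")
    for k,(u,v) in pts.items():
        w=34; z=P[v-w:v+w,u-w:u+w]; M=((z[...,2]>6)&(z[...,2]<25)).astype(np.uint8)
        c,l,s,ce=cv2.connectedComponentsWithStats(M); 
        i=l[w,w]; q=z[(l==i)&(M>0)]
        print(n,k,"ray",ray(m,u,v,14),"depth",P[v,u],"comp",s[i],np.percentile(q,[2,98],axis=0).round(1).tolist())
    hsv=cv2.cvtColor(I,cv2.COLOR_BGR2HSV)
    r=(slice(190,240),slice(200,250)) if n=="top" else (slice(220,260),slice(300,340))
    o=((hsv[...,0]>4)&(hsv[...,0]<18)&(hsv[...,1]>180)&(hsv[...,2]>120)); 
    sel=np.zeros_like(o);sel[r]=o[r]
    q=P[sel]; q=q[q[:,2]>76]; print("tab top",len(q),q.mean(0),q.min(0),q.max(0))
    # head top z 50.5 rect
    C=P.reshape(-1,3); b=(abs(C[:,2]-50.5)<4)&(C[:,0]>450)&(C[:,0]<720)&(C[:,1]>80)&(C[:,1]<420)
    Z=b.reshape(D.shape).astype(np.uint8);c,l,s,ce=cv2.connectedComponentsWithStats(Z);i=1+np.argmax(s[1:,4]);q=C[(l==i).ravel()]
    print("head",s[i],cv2.minAreaRect(q[:,:2].astype(np.float32)),len(q))
    b=(abs(C[:,2]-98)<4)&(C[:,0]>500)&(C[:,0]<700)&(C[:,1]>150)&(C[:,1]<320);q=C[b];print("det",len(q),q.mean(0))
    b=(C[:,2]>33)&(C[:,2]<41)&(C[:,0]>380)&(C[:,0]<560)&(C[:,1]>130)&(C[:,1]<240);q=C[b];print("bar/panel",len(q));print(cv2.minAreaRect(q[:,:2].astype(np.float32)))
    x0,y0=(140,170) if n=="top" else (270,170)
    cv2.imwrite(f"pics/{n}c.png",cv2.resize(I[y0:y0+150,x0:x0+175],None,fx=4,fy=4,interpolation=cv2.INTER_CUBIC))
E
```

```text
top dM ray [640.28933741  52.5448031   14.        ] depth [639.8559473   52.5923243   15.74617311] comp [ 21  20  26  27 542] [[616.5, 27.9, 9.3], [669.9, 79.3, 17.8]]
top dS ray [633.82074399 -36.49613183  14.        ] depth [634.33309002 -36.75149273  11.87786476] comp [ 25  24  19  18 263] [[619.3, -55.2, 6.8], [657.0, -19.1, 13.6]]
top dL ray [367.50380775 135.37955258  14.        ] depth [367.77897708 134.93865825  21.42086915] comp [  13   14   40   41 1276] [[330.9, 99.3, 17.0], [406.1, 175.3, 24.1]]
tab top 28 [565.45109188 199.48978394  82.04196281] [555.96458557 195.22846796  79.4863521 ] [576.02321451 204.30284097  87.1292456 ]
head [ 163  182   88   56 2380] ((567.3602294921875, 231.92852783203125), (97.62593841552734, 177.16763305664062), 9.013521194458008) 2380
det 165 [585.93601605 263.04546128  96.70632952]
bar/panel 132
((490.9899597167969, 210.8383026123047), (73.8044662475586, 175.0714569091797), 56.78888702392578)
scene dM ray [647.30910789  56.3467778   14.        ] depth [647.63055044  56.88280411  15.41572042] comp [ 21  21  27  26 540] [[619.5, 26.7, 8.6], [671.7, 80.5, 17.9]]
scene dS ray [642.81565085 -30.01024035  14.        ] depth [642.08620892 -31.49914922  10.85572586] comp [ 25  24  18  17 232] [[621.6, -55.5, 7.3], [658.5, -18.8, 13.4]]
scene dL ray [373.93305188 139.51665429  14.        ] depth [378.41419494 141.9566575   22.49520495] comp [ 17  15  37  35 999] [[331.7, 99.4, 10.0], [410.6, 177.2, 24.2]]
tab top 37 [568.82558584 199.61625004  82.3194476 ] [558.54152121 195.12758892  79.36927954] [577.79898991 203.76963182  85.96843434]
head [ 283  214   95   87 1950] ((569.1386108398438, 231.61248779296875), (98.14935302734375, 177.14747619628906), 9.071466445922852) 1950
det 153 [557.10833703 266.55092945  95.76564565]
bar/panel 97
((424.3377380371094, 223.05812072753906), (32.220455169677734, 35.71846008300781), 89.78472137451172)
```

View pics/topc.png

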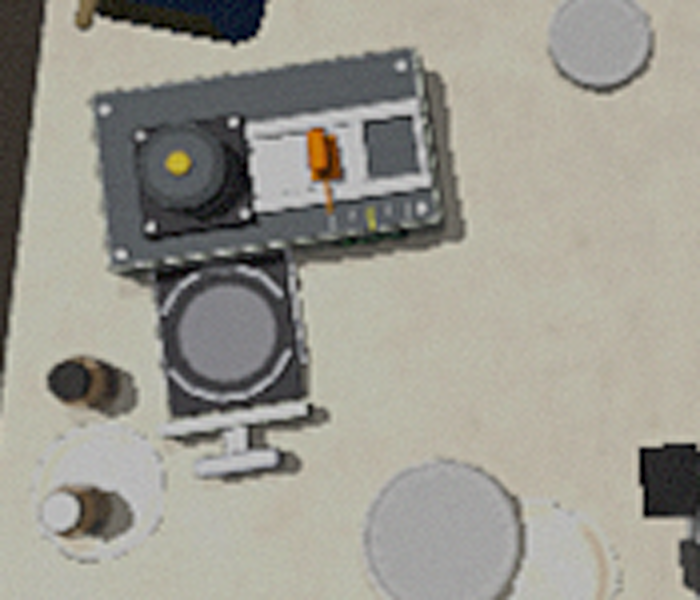

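```bash
python3 - <<'E'
from h import *
m=np.load("pics/topm.npz");m2=np.load("pics/scenem.npz")
C=np.concatenate([cloud(np.load(f"pics/{n}m.npz"),np.load(f"pics/{n}0.npy")).reshape(-1,3) for n in("top","scene")])
C=C[(C[:,2]<900)]
print("max z (cm) on 50mm grid; rows x 150..800, cols y 450..-600")
for x in range(0,800,50):
    print(x,[int(max([0,*C[(C[:,0]>=x)&(C[:,0]<x+50)&(C[:,1]>=y)&(C[:,1]<y+50),2]])/10) for y in range(400,-601,-50)])
a=.1578;R=np.array([[np.cos(a),-np.sin(a)],[np.sin(a),np.cos(a)]]);O=np.array([514.7,259.7])
f=lambda p:(R.T@(np.array(p)[:2]-O)).round(1)
print("nest",f(ray(m,196.75,253.75,14)),"bar",f(ray(m,199.5,285.5,37)),"panel",f(ray(m,199.4,275,36)))
print("yellow",f(ray(m,140+371/4,170+217/4,51)), "shut line",f(ray(m,140+332/4,170+217/4,51)))
P=f; 
L=(C[:,:2]-O)@R; b=(abs(L[:,1])<18)&(L[:,0]<-60)&(L[:,0]>-160)&(C[:,2]>5)
for z in range(6,42,4):
    s=b&(C[:,2]>=z)&(C[:,2]<z+4); 
    if s.sum(): print(z,s.sum(),np.percentile(L[s,0],[2,50,98]).round(1))
E
```

```text
max z (cm) on 50mm grid; rows x 150..800, cols y 450..-600
0 [5, 0, 0, 0, 0, 0, 3, 28, 0, 0, 0, 1, 0, 0, 0, 0, 0, 0, 0, 0, 0]
50 [8, 0, 0, 0, 0, 0, 1, 1, 2, 1, 2, 1, 0, 0, 0, 0, 0, 0, 0, 0, 0]
100 [14, 0, 0, 0, 0, 0, 37, 35, 3, 2, 1, 0, 0, 0, 0, 0, 0, 0, 0, 0, 0]
150 [22, 0, 0, 0, 0, 0, 39, 39, 0, 0, 0, 0, 0, 0, 0, 0, 0, 0, 0, 0, 0]
200 [38, 0, 0, 0, 0, 0, 38, 39, 38, 40, 25, 26, 25, 0, 0, 0, 0, 0, 0, 0, 0]
250 [40, 0, 0, 0, 0, 0, 0, 0, 0, 44, 28, 27, 27, 27, 0, 0, 0, 0, 0, 0, 0]
300 [40, 0, 0, 0, 0, 2, 2, 0, 25, 27, 27, 27, 34, 34, 24, 0, 0, 0, 0, 0, 0]
350 [42, 0, 6, 0, 0, 2, 2, 2, 25, 27, 27, 29, 34, 34, 24, 2, 3, 2, 2, 3, 3]
400 [46, 0, 6, 4, 4, 2, 2, 0, 25, 27, 37, 37, 27, 35, 8, 3, 3, 3, 3, 2, 3]
450 [52, 0, 6, 2, 2, 0, 0, 0, 0, 37, 50, 39, 27, 35, 0, 2, 3, 3, 3, 3, 2]
500 [57, 0, 5, 9, 9, 6, 5, 0, 0, 37, 50, 39, 10, 0, 0, 2, 3, 3, 3, 3, 10]
550 [62, 0, 5, 10, 9, 8, 5, 0, 0, 0, 0, 0, 10, 9, 7, 3, 3, 3, 17, 18, 15]
600 [68, 0, 12, 13, 12, 5, 5, 1, 2, 1, 1, 0, 8, 8, 7, 3, 3, 8, 18, 19, 20]
650 [73, 0, 19, 17, 16, 0, 0, 1, 1, 1, 1, 0, 7, 7, 7, 2, 3, 10, 18, 21, 21]
700 [78, 0, 20, 20, 16, 0, 13, 14, 0, 0, 6, 12, 15, 0, 0, 3, 2, 7, 3, 21, 21]
750 [83, 0, 20, 20, 16, 24, 26, 26, 24, 4, 16, 10, 16, 9, 9, 3, 3, 3, 3, 21, 21]
nest [-39.6   0.8] bar [-108.4   -0.7] panel [-86.8  -3. ]
yellow [  6.5 -87.8] shut line [  9.6 -67.5]
6 14 [-150.7  -81.8  -80.2]
10 92 [-103.3  -69.7  -60.6]
14 157 [-100.7  -68.7  -60.4]
18 63 [-102.3  -72.4  -67. ]
22 41 [-113.2  -81.6  -65.1]
26 52 [-103.1  -96.5  -79.9]
30 73 [-106.2  -95.4  -79.7]
34 214 [-112.7  -89.4  -80.4]
38 63 [-110.8 -105.5  -81.2]
```

The reader fit agrees with the given sizes. Its origin is (514.7, 259.7) at yaw 0.158, the tab lies where it should, and the tray is out by about 81 mm. The dish is at (644, 54). The autosampler stands in between, so I'll go over it at a short radius, inside the post.

Emit:
{"api": "jog_arm", "payload": {
  "rows": [0,0,3,0,0,-0.035,0,0,0,3,0,0,-0.035,0,0,0,3,0,0,-0.035,0,0,0,3,0,0,-0.035,0,0,0,3,0,0,-0.035,0,0,0,3,0,0,-0.035,0,0,0,3,0,0,-0.035,0,0,0,3,0,0,-0.032,0,-1.1,2.5,0,0,0,0,0,-1.1,2.5,0,0,0,0,0,-1.1,2.5,0,0,0,0,0,-1.1,2.5,0,0,0,0,0,-1.1,2.5,0,0,0,0,0,-1.1,2.5,0,0,0,0,0,-1.1,2.5,0,0,0,0,0,-1.1,2.5,0,0,0,0,0],
  "newtons": 10
}}

```text
clock: 1.43
eef_pos: [143.1, -297.5, 453.1]
eef_rot: [-3.141, 0.0, 0.158]
wrist_force: [1.0, -0.7, 0.9]
finger_gap: 93.8
finger_force: 0.0
```

Emit:
{"api": "jog_arm", "payload": {
  "rows": [2.4,1.8,0,0,0,0,0,2.4,1.8,0,0,0,0,0,2.4,1.8,0,0,0,0,0,2.4,1.8,0,0,0,0,0,1.5,2.1,0,0,0,0,0,1.5,2.1,0,0,0,0,0,1.5,2.1,0,0,0,0,0,1.5,2.1,0,0,0,0,0,0.7,2.3,0,0,0,0,0,0.7,2.3,0,0,0,0,0,0.7,2.3,0,0,0,0,0,0.7,2.3,0,0,0,0,0,0,3,0,0,0,0,0,0,3,0,0,0,0,0,0,3,0,0,0,0,0,0,3,0,0,0,0,0]
}}

```text
clock: 2.77
eef_pos: [327.2, 70.6, 453.4]
eef_rot: [3.142, -0.0, 0.158]
wrist_force: [0.2, -1.3, 0.4]
finger_gap: 93.9
finger_force: 0.0
```

Emit:
{"api": "jog_arm", "payload": {
  "rows": [3.2,-0.2,-1,0,0,0,0,3.2,-0.2,-1,0,0,0,0,3.2,-0.2,-1,0,0,0,0,3.2,-0.2,-1,0,0,0,0,3.2,-0.2,-1,0,0,0,0,3.2,-0.2,-1,0,0,0,0,3.2,-0.2,-1,0,0,0,0,3.2,-0.2,-1,0,0,0,0,3.1,0,-1,0,0,0,0,3.1,0,-1,0,0,0,0,0,0,-2,0,0,0,0,0,0,-2,0,0,0,0,0,0,-2,0,0,0,0,0,0,-2,0,0,0,0,0,0,-2,0,0,0,0,0,0,-2,0,0,0,0,0,0,-2,0,0,0,0,0,0,-2,0,0,0,0,0,0,-2,0,0,0,0,0,0,0,0,0,0,0]
}}

```text
clock: 4.43
eef_pos: [644.0, 53.1, 168.9]
eef_rot: [-3.141, 0.007, 0.158]
wrist_force: [-0.7, 0.2, -0.5]
finger_gap: 94.2
finger_force: 0.0
```

```bash
python3 - <<'E'
from h import *
from cell import manip
s=manip.read_state();m=manip.camera_model("wrist");p,D=manip.camera("wrist")
print(s["eef_pos"],s["eef_rot"]);cv2.imwrite("pics/w1.png",p)
P=cloud(m,D);M=((P[...,2]>8)&(P[...,2]<22)&(D>0)).astype(np.uint8)
c,l,st,ce=cv2.connectedComponentsWithStats(M)
for i in range(1,c):
    if st[i,4]>800:
        q=P[l==i]; print(st[i],cv2.minEnclosingCircle(q[:,:2].astype(np.float32)),np.percentile(q,[1,99],axis=0).round(1).tolist())
E
```

```text
[644.0145605   53.11691854 168.86354231] [-3.14066405  0.00682313  0.15776079]
[ 415    0   93   39 1751] ((849.0923461914062, -86.93865203857422), 41.1518440246582) [[826.8, -124.9, 8.3], [855.4, -51.5, 15.2]]
[ 251  167   55   54 2329] ((644.3543701171875, 51.98938751220703), 29.34208106994629) [[617.3, 24.9, 12.2], [672.4, 79.0, 15.9]]
[ 340  193   38   36 1069] ((639.3270263671875, -38.399574279785156), 20.68925666809082) [[620.4, -57.5, 8.3], [658.5, -18.8, 11.6]]
[ 143  362   70   32 1693] ((373.1473388671875, 136.81927490234375), 41.937564849853516) [[371.7, 97.1, 8.6], [411.6, 176.1, 21.9]]
```

View pics/w1.png

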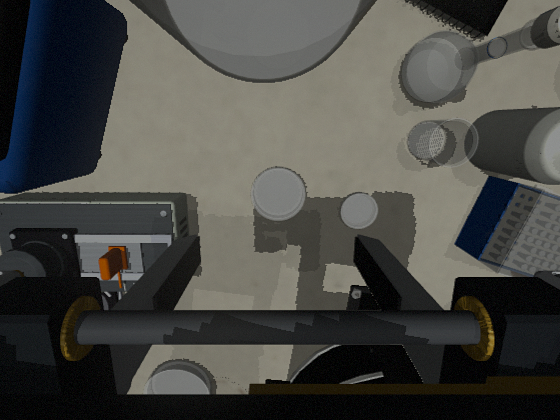

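The dish is at pixel (278,193), which puts it at world (644.5, 52) with a diameter of 58.7 mm. The jaws are centred on it.

Emit:
{"api": "jog_arm", "payload": {
  "rows": [0,0,-2,0,0,0,0,0,0,-2,0,0,0,0,0,-0.1,-2,0,0,0,0,0,0,-2,0,0,0,0,0,0,-2,0,0,0,0,0,0,-2,0,0,0,0,0,0,-1.5,0,0,0,0,0,0,-1,0,0,0,0,0,0,0,0,0,0,0,0,0,0,0,0,0,0]
}}

```text
clock: 5.32
eef_pos: [646.2, 52.2, 29.4]
eef_rot: [3.142, -0.001, 0.158]
wrist_force: [0.4, -0.1, 0.7]
finger_gap: 94.0
finger_force: 0.0
```

Emit:
{"api": "jog_arm", "payload": {
  "rows": [-0.15,0,-0.9,0,0,0,0,0,0,-0.9,0,0,0,0,0,0,0,0,0,0,0,0,0,0,0,0,0,0.5,0,0,0,0,0,0,0.5,0,0,0,0,0,0,0.5,0,0,0,0,0,0,0.6,0,0,0,0,0,0,0.6,0,0,0,0,0,0,0.6,0,0,0,0,0,0,0.6,0,0,0,0,0,0,0.6,0,0,0,0,0,0,0.6,0,0,0,0,0,0,0.6],
  "newtons": 8
}}

```text
clock: 6.4
eef_pos: [644.2, 52.2, 10.6]
eef_rot: [-3.142, -0.0, 0.158]
wrist_force: [-1.0, -0.1, 1.9]
finger_gap: 54.0
finger_force: 8.0
```

Emit:
{"api": "jog_arm", "payload": {
  "rows": [0,0,1,0,0,0,0.6,0,0,2,0,0,0,0.6,0,0,2,0,0,0,0.6,0,0,2,0,0,0,0.6,0,0,2,0,0,0,0.6,0,0,2,0,0,0,0.6,0,0,2,0,0,0,0.6,0,0,2,0,0,0,0.6,-2.2,1.9,0,0,0,0,0.6,-2.2,1.9,0,0,0,0,0.6,-2.2,1.9,0,0,0,0,0.6,-2.2,1.9,0,0,0,0,0.6,-2.2,1.9,0,0,0,0,0.6,-2.2,1.9,0,0,0,0,0.6,-2.2,1.9,0,0,0,0,0.6,-2.2,1.9,0,0,0,0,0.6,-2.2,1.9,0,0,0,0,0.6,-2.2,1.9,0,0,0,0,0.6,0,0,0,0,0,0,0.6,0,0,0,0,0,0,0.6]
}}

```text
clock: 8.07
eef_pos: [423.7, 242.9, 161.3]
eef_rot: [-3.141, -0.001, 0.16]
wrist_force: [0.5, -0.2, -0.3]
finger_gap: 54.0
finger_force: 8.0
```

```bash
python3 - <<'E'
from h import *
from cell import manip
s=manip.read_state();m=manip.camera_model("wrist");p,D=manip.camera("wrist")
print(s["eef_pos"],s["eef_rot"],s["finger_gap"],s["finger_force"]);cv2.imwrite("pics/w2.png",p);np.save("pics/w2.npy",D);np.savez("pics/w2m.npz",**m)
E
```

```text
[423.68283119 242.85460377 161.29617372] [-3.14134558e+00 -1.08802194e-03  1.59945886e-01] 53.98551968490408 7.991200803226093
```

View pics/w2.png

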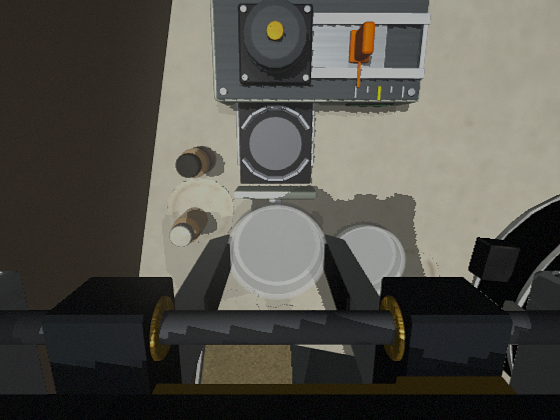

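The nest is at pixel (276,144) and the held dish at (279,248). Vial caps show at (190,162) and (181,234).

```bash
python3 - <<'E'
from h import *
m=np.load("pics/w2m.npz");D=np.load("pics/w2.npy");I=cv2.imread("pics/w2.png");g=cv2.cvtColor(I,cv2.COLOR_BGR2GRAY)
a=.1578;R=np.array([[np.cos(a),-np.sin(a)],[np.sin(a),np.cos(a)]]);O=np.array([514.7,259.7])
f=lambda p:(R.T@(np.array(p)[:2]-O)).round(1)
P=cloud(m,D);L=(P[...,:2]-O)@R
# bright lips: ring around (276,144)
v,u=np.indices(g.shape);r=np.hypot(u-276,v-144);b=(r>28)&(r<40)&(g>130)&(v<180)&(v>106)
A=np.c_[u[b],v[b],np.ones(b.sum())];s=np.linalg.lstsq(A,-(u[b]**2+v[b]**2.),rcond=None)[0];c=-s[:2]/2;rp=np.sqrt(c@c-s[2])
w=ray(m,*c,18);print("lip circle",b.sum(),c,rp,w,f(w),"diam",np.linalg.norm(ray(m,c[0]+rp,c[1],18)-ray(m,c[0]-rp,c[1],18)))
b=((r<29)&(g>85)).astype(np.uint8);cs,_=cv2.findContours(b,0,1);cc=cv2.minEnclosingCircle(max(cs,key=cv2.contourArea));w=ray(m,*cc[0],14);print("disc",cc,w,f(w))
b=((r<38)&(D>0)&(P[...,2]<30));print("floor z",np.median(P[b][:,2]))
b=(abs(P[...,2]-50.5)<3)&(L[...,0]>-30)&(abs(L[...,1]+36)<100);q=P[b];print("head L range",np.percentile(L[b],[0.5,99.5],axis=0))
b=(P[...,2]>75)&(P[...,2]<90)&(abs(L[...,0]-42)<25)&(abs(L[...,1]+68)<15);print("tab",L[b].mean(0),P[b].mean(0))
b=(abs(P[...,2]-36)<3)&(L[...,0]>-100)&(L[...,0]<-70);print("panel top",np.percentile(L[b],[3,97],axis=0))
b=(P[...,2]>148)&(P[...,2]<180)&(np.hypot(u-279,v-248)<55);q=P[b];print("dish",np.percentile(q,[2,50,98],axis=0).round(1).tolist())
E
```

```text
lip circle 427 [275.50598755 143.00543443] 36.99787548037477 [478.45977633 252.30472785  18.        ] [-37.   -1.6] diam 72.70329998084756
disc ((274.9485168457031, 143.1047821044922), 26.56977653503418) [478.07407578 252.81919832  14.        ] [-37.3  -1. ]
floor z 14.181531753684494
head L range [[ 6.81277224e-02 -1.21972042e+02]
 [ 7.61802748e+01  4.98068341e+01]]
tab [ 40.86185106 -68.23755864] [565.77741278 198.73153942  80.88547266]
panel top [[-93.26987602 -37.45751829]
 [-77.05542654 177.00723764]]
dish [[398.5, 215.5, 159.3], [426.8, 242.6, 164.9], [452.1, 269.2, 171.4]]
```

Emit:
{"api": "jog_arm", "payload": {
  "rows": [1.8,0.3,0,0,0,0,0.6,1.8,0.3,0,0,0,0,0.6,1.7,0.4,0,0,0,0,0.6,0,0,-2,0,0,0,0.6,0,0,-2,0,0,0,0.6,0,0,-2,0,0,0,0.6,0,0,-2,0,0,0,0.6,0,0,-2,0,0,0,0.6,0,0,-1,0,0,0,0.6,0,0,0,0,0,0,0.6,0,0,0,0,0,0,0.6,0,0,0,0,0,0,0.6]
}}

```text
clock: 9.12
eef_pos: [478.0, 252.2, 51.6]
eef_rot: [-3.141, -0.002, 0.157]
wrist_force: [-0.0, 0.7, 0.3]
finger_gap: 54.4
finger_force: 8.0
```

Emit:
{"api": "jog_arm", "payload": {
  "rows": [-0.12,0.1,-0.8,0,0,0,0.6,0,0,-0.6,0,0,0,0.6,0,0,-0.4,0,0,0,0.6,0,0,-0.3,0,0,0,0.6,0,0,-0.3,0,0,0,0.6,0,0,-0.15,0,0,0,0.6,0,0,0,0,0,0,0.6,0,0,0,0,0,0,0.6]
}}

```text
clock: 9.78
eef_pos: [476.0, 253.2, 25.0]
eef_rot: [-3.142, -0.0, 0.158]
wrist_force: [0.8, -0.3, -0.0]
finger_gap: 53.9
finger_force: 8.0
```

Emit:
{"api": "jog_arm", "payload": {
  "rows": [0,0,-0.05,0,0,0,0.6,0,0,0,0,0,0,0.45,0,0,0,0,0,0,0.3,0,0,0,0,0,0,0.2,0,0,0,0,0,0,0.2,0,0,0,0,0,0,0.2,0,0,1,0,0,0,0.2,0,0,2,0,0,0,0.2,0,0,2,0,0,0,0.2,0,0,2,0,0,0,0.2,0,0,2,0,0,0,0.2,-1.5,0,1,0,0,0,0.2,-1.5,0,1,0,0,0,0.2,-1.5,0,1,0,0,0,0.2,-1.5,0,1,0,0,0,0.2,0,0,0,0,0,0,0.2,0,0,0,0,0,0,0.2]
}}

```text
clock: 11.2
eef_pos: [416.2, 253.4, 155.4]
eef_rot: [-3.141, -0.002, 0.158]
wrist_force: [0.9, 0.2, 0.4]
finger_gap: 75.0
finger_force: 0.0
```

```bash
python3 - <<'E'
from h import *
from cell import manip
s=manip.read_state();m=manip.camera_model("wrist");p,D=manip.camera("wrist")
print(s["eef_pos"],s["finger_gap"]);cv2.imwrite("pics/w3.png",p[:300,130:450].repeat(2,0).repeat(2,1))
P=cloud(m,D)
a=.1578;R=np.array([[np.cos(a),-np.sin(a)],[np.sin(a),np.cos(a)]]);O=np.array([514.7,259.7]);L=(P[...,:2]-O)@R
b=(abs(L[...,0]+38)<45)&(abs(L[...,1])<40)
M=(b&(P[...,2]>25)&(P[...,2]<33)&(D>0)).astype(np.uint8);c,l,st,ce=cv2.connectedComponentsWithStats(M);i=1+np.argmax(st[1:,4]);q=P[l==i]
print(st[i],cv2.minEnclosingCircle(L[l==i].astype(np.float32)),np.median(q[:,2]));
print("plane",np.linalg.lstsq(np.c_[q[:,:2],np.ones(len(q))],q[:,2],rcond=None)[0])
E
```

```text
[416.19345634 253.41625928 155.43737644] 75.0215263899304
[ 256  108   63   64 3129] ((-39.072391510009766, -0.7253478169441223), 29.201433181762695) 28.028287236729092
plane [-3.44318970e-03 -1.12674666e-03  2.99693209e+01]
```

View pics/w3.png

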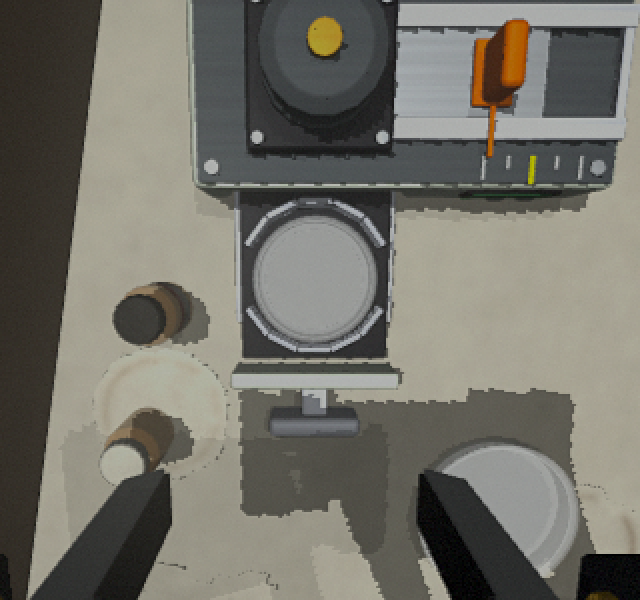

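The dish lies flat in the nest: the lid top is at z 28 and it is within 1 mm of centre. Next I close the fingers and push the bar.

Emit:
{"api": "jog_arm", "payload": {
  "rows": [-1.6,-0.7,0,0,0,0,1,-1.6,-0.7,0,0,0,0,1,0,0,-2,0,0,0,1,0,0,-2,0,0,0,1,0,0,-2,0,0,0,1,0,0,-2,0,0,0,1,0,0,-2,0,0,0,1,0,0,-2,0,0,0,1,0,0,-0.7,0,0,0,1,0,0,0,0,0,0,1,0,0,0,0,0,0,1]
}}

```text
clock: 12.17
eef_pos: [384.3, 239.2, 27.6]
eef_rot: [3.141, 0.0, 0.158]
wrist_force: [0.1, -1.2, 0.2]
finger_gap: 5.0
finger_force: 0.0
```

```bash
python3 - <<'E'
from h import *
from cell import manip
s=manip.read_state();m=manip.camera_model("wrist");print("cam rel tcp",-m["R"].T@m["t"]-s["eef_pos"])
a=.1578;R=np.array([[np.cos(a),-np.sin(a)],[np.sin(a),np.cos(a)]]);O=np.array([514.7,259.7])
print("tcp in reader",R.T@(s["eef_pos"][:2]-O),s["eef_pos"][2],s["finger_gap"],s["wrist_force"])
E
```

```text
cam rel tcp [ 70.94461776  10.82226035 171.02007784]
tcp in reader [-131.96397152    0.19956674] 27.590555946095034 5.017318914663417 [ 0.14356011 -1.22126099  0.17045359]
```

Emit:
{"api": "jog_arm", "payload": {
  "rows": [0.5,0.08,0,0,0,0,1,0.4,0.06,0,0,0,0,1,0.3,0.05,0,0,0,0,1,0.3,0.05,0,0,0,0,1,0.4,0.06,0,0,0,0,1,0.5,0.08,0,0,0,0,1,0.5,0.08,0,0,0,0,1,0.5,0.08,0,0,0,0,1,0.5,0.08,0,0,0,0,1,0.5,0.08,0,0,0,0,1,0.5,0.08,0,0,0,0,1,0.5,0.08,0,0,0,0,1,0.5,0.08,0,0,0,0,1,0.5,0.08,0,0,0,0,1,0.5,0.08,0,0,0,0,1,0.5,0.08,0,0,0,0,1,0.4,0.06,0,0,0,0,1,0.3,0.05,0,0,0,0,1,0,0,0,0,0,0,1]
}}

```text
clock: 13.75
eef_pos: [465.5, 252.2, 27.4]
eef_rot: [-3.141, -0.0, 0.158]
wrist_force: [-0.2, 0.3, -0.5]
finger_gap: 0.4
finger_force: 0.0
```

Emit:
{"api": "jog_arm", "payload": {
  "rows": [0.3,0.05,0,0,0,0,1,0.3,0.05,0,0,0,0,1,0.2,0.03,0,0,0,0,1,0.1,0.02,0,0,0,0,1]
}}

```text
clock: 14.08
eef_pos: [473.6, 253.5, 27.3]
eef_rot: [3.141, 0.002, 0.158]
wrist_force: [-11.4, -1.9, 8.0]
finger_gap: 0.8
finger_force: 5.3
```

Emit:
{"api": "jog_arm", "payload": {
  "rows": [0.1,0.02,0,0,0,0,1,0,0,0,0,0,0,1]
}}

```text
clock: 14.25
eef_pos: [473.6, 253.5, 27.3]
eef_rot: [3.141, 0.004, 0.158]
wrist_force: [-11.3, -4.1, 8.5]
finger_gap: 0.3
finger_force: 6.3
```

```bash
python3 - <<'E'
from h import *
from cell import manip
s=manip.read_state();print(s["wrist_force"],s["eef_pos"])
a=.1578;R=np.array([[np.cos(a),-np.sin(a)],[np.sin(a),np.cos(a)]]);O=np.array([514.7,259.7])
p,D=manip.camera("scene");m=manip.camera_model("scene");L=cloud(m,D);Z=L[...,2];L=(L[...,:2]-O)@R
for n in["scene"]:
    b=(Z>33)&(Z<39)&(abs(L[...,1])<34)&(L[...,0]>-45)&(L[...,0]<20);print(b.sum(),np.percentile(L[b],[3,50,97],axis=0) if b.sum() else "")
p=p[170:320,270:430];cv2.imwrite("pics/s4.png",cv2.resize(p,None,fx=4,fy=4,interpolation=cv2.INTER_CUBIC))
E
```

```text
[-11.2938271   -4.09739509   8.46770818] [473.61010485 253.51557143  27.32373748]
156 [[-33.98789034 -28.15140522]
 [-23.15195788   0.33768146]
 [ -4.52228347  28.95947064]]
```

View pics/s4.png

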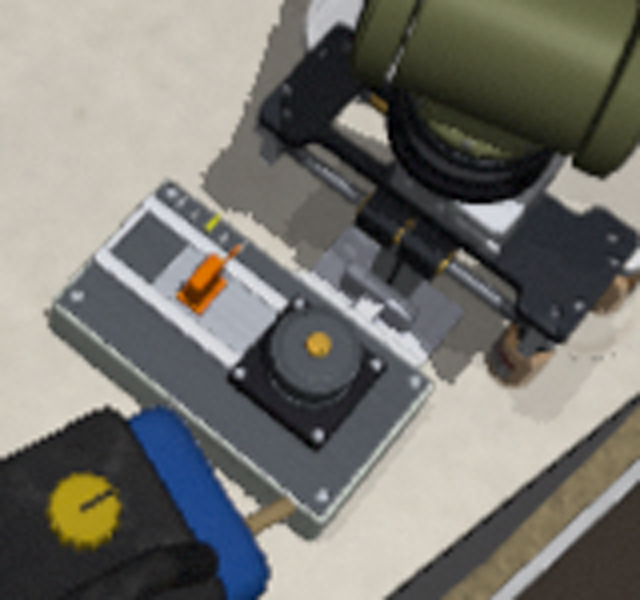

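The front panel looks flush with the head, and the tool stopped at 11 N without moving further. So the tray is in. I'll back off, rise and go over the tab.

Emit:
{"api": "jog_arm", "payload": {
  "rows": [-1,-0.2,0,0,0,0,1,-1.5,-0.2,0,0,0,0,1,-1.5,-0.2,0,0,0,0,1,0,0,2,0,0,0,1,0,0,2.2,0,0,0,1,0,0,2.2,0,0,0,0.8,0,0,2.2,0,0,0,0.7,0,0,2.2,0,0,0,0.65,0,0,2.2,0,0,0,0.65,2.2,-0.8,0,0,0,0,0.65,2.2,-0.8,0,0,0,0,0.65,0,0,0,0,0,0,0.65,0,0,0,0,0,0,0.65]
}}

```text
clock: 15.38
eef_pos: [479.5, 231.5, 157.3]
eef_rot: [-3.142, -0.0, 0.157]
wrist_force: [-0.9, 0.4, 0.0]
finger_gap: 32.5
finger_force: 0.0
```

```bash
python3 - <<'E'
from h import *
from cell import manip
s=manip.read_state();m=manip.camera_model("wrist");p,D=manip.camera("wrist")
print(s["eef_pos"],s["eef_rot"],s["finger_gap"]);cv2.imwrite("pics/w5.png",p)
a=.1578;R=np.array([[np.cos(a),-np.sin(a)],[np.sin(a),np.cos(a)]]);O=np.array([514.7,259.7])
P=cloud(m,D);Z=P[...,2];L=(P[...,:2]-O)@R
b=(Z>77)&(Z<90)&(abs(L[...,0]-42)<25)&(abs(L[...,1]+68)<15);print("tab",b.sum(),np.percentile(L[b],[2,98],axis=0),P[b].mean(0),Z[b].mean())
b=(Z>33)&(Z<39)&(abs(L[...,1])<34)&(L[...,0]>-60)&(L[...,0]<20)&(D>0);print("panel+bar",np.percentile(L[b],[3,50,97],axis=0))
for lo in range(-40,5,4): print(lo,(b&(L[...,0]>=lo)&(L[...,0]<lo+4)).sum(),end="; ")
E
```

```text
[479.47961495 231.47397674 157.30455759] [-3.14150545e+00 -1.44356689e-04  1.56640759e-01] 32.504681152660716
tab 356 [[ 31.53841718 -72.95446808]
 [ 51.79278594 -64.45725371]] [566.44531864 198.5599384   81.30777781] 81.30777780517676
panel+bar [[-31.9646152  -30.6792949 ]
 [ -8.31375605  -0.50793051]
 [ -1.9345879   30.67730976]]
-40 0; -36 30; -32 179; -28 198; -24 42; -20 0; -16 0; -12 144; -8 292; -4 214; 0 0; 4 0;
```

View pics/w5.png

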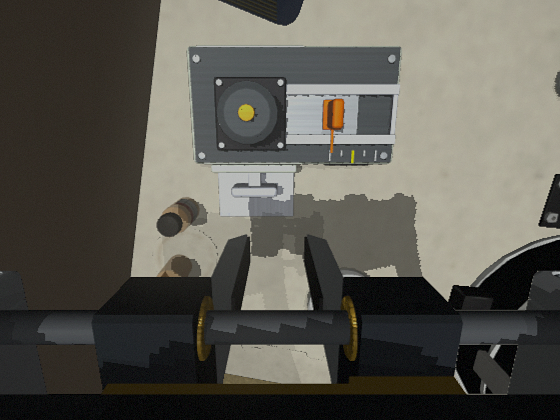

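The panel's inner face is at about -1 mm in the reader's frame, which matches a fully closed tray. The tab, at pixel (333,114), is at world (566.5, 198.7).

Emit:
{"api": "jog_arm", "payload": {
  "rows": [2.2,-0.8,0,0,0,0,0.65,2.2,-0.8,0,0,0,0,0.65,2.2,-0.8,0,0,0,0,0.65,2.1,-0.9,0,0,0,0,0.65,0,0,-1,0,0,0,0.65,0,0,-2,0,0,0,0.65,0,0,-2,0,0,0,0.65,0,0,0,0,0,0,0.65,0,0,0,0,0,0,0.65]
}}

```text
clock: 16.18
eef_pos: [565.0, 199.2, 107.0]
eef_rot: [3.141, 0.002, 0.158]
wrist_force: [0.3, 0.2, 0.6]
finger_gap: 33.1
finger_force: 0.0
```

Emit:
{"api": "jog_arm", "payload": {
  "rows": [0.1,-0.05,-1,0,0,0,0.65,0,0,-1,0,0,0,0.65,0,0,-1,0,0,0,0.65,0,0,-0.8,0,0,0,0.65,0,0,0,0,0,0,0.65,0,0,0,0,0,0,0.65,0,0,0,0,0,0,0.8,0,0,0,0,0,0,0.9,0,0,0,0,0,0,1,0,0,0,0,0,0,1,0,0,0,0,0,0,1,0,0,0,0,0,0,1],
  "newtons": 25
}}

```text
clock: 17.18
eef_pos: [567.1, 198.5, 69.8]
eef_rot: [-3.141, -0.001, 0.158]
wrist_force: [-0.4, 1.8, 1.8]
finger_gap: 8.9
finger_force: 25.0
```

Pinched: the gap is 8.9 mm and the jaws are at reader y -68.7. I'll slide 20 mm along the reader's -y.

Emit:
{"api": "jog_arm", "payload": {
  "rows": [0.03,-0.2,0,0,0,0,1,0.03,-0.2,0,0,0,0,1,0.03,-0.2,0,0,0,0,1,0.03,-0.2,0,0,0,0,1,0.03,-0.2,0,0,0,0,1,0.03,-0.2,0,0,0,0,1,0.03,-0.2,0,0,0,0,1,0.03,-0.2,0,0,0,0,1,0.03,-0.2,0,0,0,0,1,0.03,-0.15,0,0,0,0,1,0,0,0,0,0,0,1,0,0,0,0,0,0,1,0,0,0,0,0,0,1,0,0,0,0,0,0,1,0,0,0,0,0,0,1,0,0,0,0,0,0,1,0,0,0,0,0,0,1]
}}

```text
clock: 18.6
eef_pos: [570.1, 179.1, 69.7]
eef_rot: [-3.141, -0.001, 0.158]
wrist_force: [-0.1, 6.9, 4.8]
finger_gap: 8.7
finger_force: 25.0
```

```bash
python3 - <<'E'
from h import *
from cell import manip
s=manip.read_state();m=manip.camera_model("wrist");p,D=manip.camera("wrist");t,_=manip.camera("top")
a=.1578;R=np.array([[np.cos(a),-np.sin(a)],[np.sin(a),np.cos(a)]]);O=np.array([514.7,259.7])
print("tcp reader",R.T@(s["eef_pos"][:2]-O),s["wrist_force"],s["finger_gap"],s["finger_force"])
sc,_=manip.camera("scene")
A=cv2.resize(p[130:330,180:380],None,fx=2,fy=2);B=cv2.resize(sc[170:270,270:370],None,fx=4,fy=4)
cv2.imwrite("pics/f6.png",np.hstack([A,B]))
E
```

```text
tcp reader [ 42.06758801 -88.3429328 ] [-0.08811824  6.87120458  4.78280052] 8.654911358700957 25.000889897346497
```

View pics/f6.png

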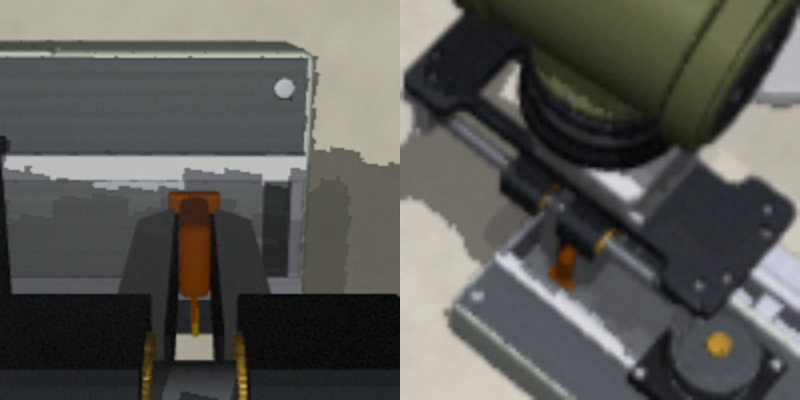

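The wrist view shows the orange pointer running into the yellow line at (195,328). The force along y is 6.9 N, matching the spring's 7 N at half open, and the jaws have moved 19.6 mm.

```bash
python3 -c "
from cell import manip
print(manip.sign_off())"
```

```text
the job is handed in; nothing more can be done
None
```

I handed the job in: the dish was flat in its nest, the tray is fully in, and the gripper still holds the shutter at the half-open line against its spring (about 6.9 N). I saw no bystander disturbed but made no final check of them, and no verdict came back.

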